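Switch on the green inspection lamp at the chain machine bench

ROBOT

A 6-joint arm with a two-finger parallel gripper is mounted at the origin on the work surface. World frame = base frame: x ahead of the robot, y to its left, z up, the work surface at z = 0. Lengths are in mm, angles in rad, forces in N, time in s.
With the tool pointing down it reaches from about 375 to 925 mm from the base axis. Payload 5.7 kg.
Tool frame: the origin (TCP) lies between the finger pads; the fingertips stand 22 mm ahead of it and the grasp point (between the pads) lies 3 mm ahead of it; z points along the fingers, x is the direction in which the jaws open and shut, and the axes are right-handed (so a half turn about z gives the same grasp; the last joint's range is limited). The gripper opens to 85 mm and grips with 20 to 120 N. Pads are 22 mm wide; open, the fingers measure 114 mm over their backs; the gripper's body (76 mm by 85 mm) begins 54 mm behind the grasp point. The pads swing forward as they close: fully open they stand 13 mm farther back than shut.
Start: joints at [-1.377, 0.359, 1.51, -0, 1.272, -0.115], TCP at [182.334, -571.594, 253.267] pointing down, gripper open.
Joint ranges: [-2.97, 2.97], [-1.01, 2.36], [0.21, 2.38], [-0.96, 4.11], [0.2, 2.71], [-2.98, 2.98]. Speed limits (rad/s): [2.39, 2.39, 3.14, 3.14, 3.14, 3.14].

INTERFACE

Orientations are given as a 3x3 rotation matrix whose columns are the frame's x, y, z axes.
In Python, from plant import ctrl, eyes, workorder, finder gives the robot as it stands.
- The arm moves only by the shell command python3 -m jog 'ROWS' [FORCE]. ROWS is text: rows parted by semicolons, each of 7 numbers parted by spaces: the shift along the world's x, y, z in cm, then the turn, a rotation vector about the world's x, y, z in degrees, then the finger opening in cm, from 0 to 8.54. A call has 1 to 8 rows; each row shifts and turns the commanded pose from where the row before left it; what a row does not reach is not made up. A row lasts 1/12 s, in which the tool goes at most 41.7 mm and 7.16 degrees, less where a joint would pass 70% of its speed; a pose out of reach is approached as far as the arm can. A call with a gripper value outside its range is refused whole. The fingers move at their own pace and stop on an object; FORCE is the grip in N (left out, the last holds). Time passes only in rows, so rows that do not move let the fingers close. It gives the time, the measured TCP pose, the force and the opening at its end, in the units of the state.
- ctrl.get_obs(): the state, without advancing time (a new reading comes with each control period).
- eyes.read_camera(name): name is "scene" or "top"; returns a dict with "color" (400x640x3 uint8, red, green, blue), "range_z" (400x640 float32, mm along the optical axis (not along the pixel's ray), 0 where there is no reading), "intrinsics" (3x3 intrinsics, pixels), "R" (3x3) and "t" (3): a world point X has camera coordinates R X + t. Camera axes: x right, y down, z forward; pixel columns grow to the right and rows downward; lengths in mm; the calibration is good to about 2 mm. A picture is of the moment at which its call begins.
- workorder.hand_in(): hands the job in, once; it reports no verdict.
Trained networks look in the newest picture that a camera, given by its name, has taken for a name from the list of things; names that differ only in an ending like _2 or _b are one class to them, and where a whole thing is asked for, a point or a joint stands for the part that bears it (a point fixed in the world has none). Each returns a list of dicts, best first, with "conf" (0 to 1); they miss things now and then, are a little off and sometimes report something else, mostly with a low value. They report only what shows in the picture. A call takes as long as a camera call. They do not tell look-alikes from the thing itself.
- finder.search_frame(query, camera): "bbox" ([left, top, width, height] in pixels, round what is visible of it).
The state is a dict: "clock": time; "joint_pos": joint angles; "qd": joint speeds; "joint_efforts": joint torques, N m; "tool_pos": TCP position; "ee_rot": TCP orientation; "wrist_force": force on the tool from outside, world axes, zero at the start; "ft_torque": the same for the moment, N m; "opening": finger opening in mm.
Only numpy, scipy, OpenCV 4.12 (cv2) and the standard library are available. Lean on these libraries where they do the work, as an engineer would, in place of code of your own. Each camera call takes 0.05 s, during which the arm holds its last target. There are 200 camera calls.

TASK

Switch on the green inspection lamp: put a fingertip into the recessed slot on its grip and slide the little red switch all the way towards the lens. Leave the yellow lamp's switch alone.

Things in the scene. Friction and masses are not known exactly. Their poses are not given: they have to be found in the camera images.
- green_lamp: Green hand lamp lying flat, held fast to the bench by its magnetic base. Grip 127 long, 66 wide, its top face 40 mm above the bench; round head (66 high, glass lens) at one end. Origin on the bench under the switch when off; x axis towards the lens, z up. In the grip's top a slot 34 wide, 86 long, 12 deep: from x = -54 to +32 mm, centred on y = 0. A white dot marks its on end.
- green_nub (a point): Middle of the top of the green lamp's switch: a tiny red block with white ribs, 12 mm along the lamp, 16 across, standing in the black slot with its top flush with the grip's face, 40 mm above the bench. Axes as the lamp's; it moves with the switch. Off, the slot is empty for 48 mm behind it (away from the lens): room for shut fingertips.
- green_switch (a joint): Travel of the green lamp's switch in m: 0 is off (far from the lens), 0.024 fully on, against its stop at the lens end. Only friction of about 2 N resists it and it stays where it is left. It starts within 5 mm of off.
- yellow_switch (a joint): Travel of the yellow lamp's switch in m. That lamp is the same in all but colour and is to stay off. The two lie left and right of the bench's middle, either way round, each turned up to 35 degrees from lens straight ahead of the robot.
There are look-alikes about, which are no part of the job. There is more than one size of the part that bears yellow_switch; the job needs the middle-sized.

How it is judged:
By the outcome, as a careful person would: the job done as asked, in the order asked, and still so for the second after the job is handed in, with the robot touching nothing.
It also fails if it takes over 32 s, if anything falls off the work surface, if the arm or the gripper's body presses on something with over 40 N, if the wrist force passes 120 N, or if a joint passes its speed limit or range.

## Working session

There is one attempt and no reset: what is moved stays moved. The work goes in short steps, Python scripts to look and compute and a shell command to move; the robot and the scene stay as the last step left them, time stands still between calls to the robot, and variables do not carry over. Pictures are saved under pics/ and viewed, about 8 in all and at most 12, crops included, and the job is handed in when it is done.

```bash
ls; mkdir -p pics; cat > h.py <<'E'
import numpy as np, cv2
from plant import ctrl, eyes, workorder, finder
def world(c,u,v,z=None,d=None):
    K,R,t=c["intrinsics"],c["R"],c["t"]
    r=R.T@np.linalg.inv(K)@np.array([u,v,1.]); o=-R.T@t
    s=d if d is not None else (z-o[2])/r[2]
    return o+s*r
def pix(c,X):
    p=c["intrinsics"]@(c["R"]@np.asarray(X,float)+c["t"]); return p[:2]/p[2]
E
python3 - <<'E'
from h import *
ims=[]
for n in("top","scene"):
    c=eyes.read_camera(n)
    cv2.imwrite(f"pics/{n}1.png",c["color"][...,::-1])
    for q in("green_lamp","green_nub","yellow_switch"):
        for r in finder.search_frame(q,n):
            l,t,w,h=r["bbox"]; print(n,q,np.round(r["bbox"]),round(r["conf"],2),np.round(world(c,l+w/2,t+h/2,z=40)))
print(ctrl.get_obs()["ee_rot"].round(3),ctrl.get_obs()["clock"])
E
```

```text
pics
top green_lamp [250. 109.  32.  71.] 0.73 [503. 143.  40.]
top yellow_switch [197. 264.  10.  11.] 0.43 [160. 303.  40.]
scene green_lamp [297. 233.  65.  69.] 0.6 [517. 164.  40.]
scene green_nub [329. 256.   6.  11.] 0.49 [501. 156.  40.]
scene yellow_switch [448. 205.  11.  14.] 0.4 [155. 297.  40.]
[[ 0.304 -0.953 -0.   ]
 [-0.953 -0.304  0.   ]
 [-0.    -0.    -1.   ]] 0.4
```

View pics/top1.png

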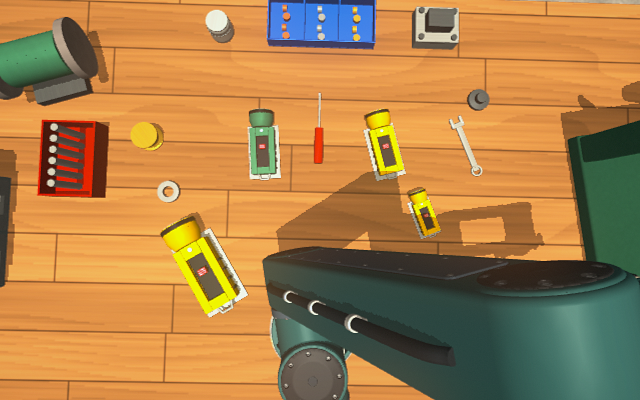

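View pics/scene1.png

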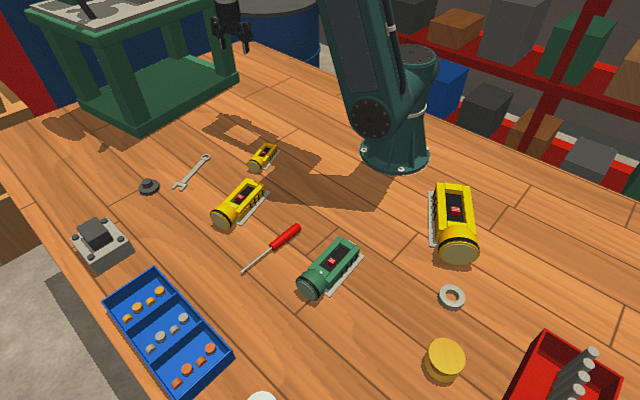

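The top view shows one green lamp at (264,145). The yellow lamps are at (383,145) middle-sized, (203,270) large and (424,213) small, and the green cylinder at (45,55) is something else. Things that could be mistaken for the target are those three yellow lamps and that cylinder. I choose the green lamp at (264,145), with its lens ahead and its nub at about (262,146).

```bash
python3 - <<'E'
from h import *
out=[]
for n,(x0,y0,x1,y1) in (("top",(235,100,295,190)),("scene",(290,225,370,305))):
    c=eyes.read_camera(n); im=c["color"][...,::-1]
    cr=im[y0:y1,x0:x1]; s=6 if n=="top" else 5
    out.append(cv2.copyMakeBorder(cv2.resize(cr,None,fx=s,fy=s,interpolation=cv2.INTER_CUBIC),0,600-cr.shape[0]*s if cr.shape[0]*s<600 else 0,0,0,cv2.BORDER_CONSTANT))
    hsv=cv2.cvtColor(c["color"],cv2.COLOR_RGB2HSV)
    red=((hsv[...,0]<8)|(hsv[...,0]>172))&(hsv[...,1]>150)&(hsv[...,2]>120)
    blk=(hsv[...,2]<75); grn=(abs(hsv[...,0].astype(int)-72)<22)&(hsv[...,1]>70)
    for k,m in(("red",red),("slot",blk|red),("green",grn)):
        mm=np.zeros(m.shape,np.uint8); mm[y0:y1,x0:x1]=m[y0:y1,x0:x1]
        nn,lab,st,ce=cv2.connectedComponentsWithStats(mm)
        for i in range(1,nn):
            if st[i,4]>6:
                v,u=np.where(lab==i)
                P=np.array([world(c,a,b,z=40)[:2] for a,b in zip(u,v)])
                r=cv2.minAreaRect(P.astype(np.float32))
                print(n,k,st[i],ce[i].round(1),"mean",P.mean(0).round(1),"rect",np.round(r[0],1),np.round(r[1],1),round(r[2],1))
    if n=="top":
        for u,v in((264,172),(262,146),(262,120)): print("depthpt",world(c,u,v,d=c["range_z"][v,u]).round(1))
h=max(o.shape[0] for o in out)
out=[o[:540] for o in out]
cv2.imwrite("pics/crop1.png",np.hstack(out))
E
```

```text
top red [259 144   7   5  16] [263.  146.2] mean [498.1 150.2] rect [498.5 152.9] [11.  16.3] 1.5
top slot [259 144   7   5  16] [263.  146.2] mean [498.1 150.2] rect [498.5 152.9] [11.  16.3] 1.5
top green [250 112  19  14 216] [259.  118.6] mean [573.6 163.4] rect [574.  163.4] [35.9 49.1] 1.6
top green [250 127  25  47 680] [262.  149.6] mean [488.8 152.6] rect [488.1 152.2] [126.8  64.3] 4.2
depthpt [427.6 145.3  40.3]
depthpt [498.4 152.8  41.1]
depthpt [564.4 151.6  64.8]
scene red [290 225  11  12  88] [294.1 229.3] mean [491.9  18.5] rect [493.   22.7] [37.  26.2] 44.7
scene red [330 260   6   4   8] [332.9 262. ] mean [501.2 160.7] rect [500.7 160.8] [ 5.7 13.5] 67.6
scene slot [290 225  11  12  88] [294.1 229.3] mean [491.9  18.5] rect [493.   22.7] [37.  26.2] 44.7
scene slot [320 243  31  29 340] [335.  256.7] mean [485.7 154.3] rect [486.5 154. ] [83.8 32.9] 4.1
scene slot [325 250  34  40 197] [341.4 271.7] mean [507.6 193.6] rect [498.5 191. ] [132.4  17. ] 2.8
scene slot [296 276  28  25 139] [311.5 287.3] mean [585.8 169.6] rect [592.7 164.5] [34.6 68.8] 3.7
scene green [ 300  236   60   59 1252] [330.5 265.1] mean [510.4 161.9] rect [506.9 161. ] [161.7  75.2] 4.2
scene green [296 278  22  22  63] [307.8 286.7] mean [590.3 162.3] rect [593.2 163.8] [67.9 18.6] 88.2
```

View pics/crop1.png

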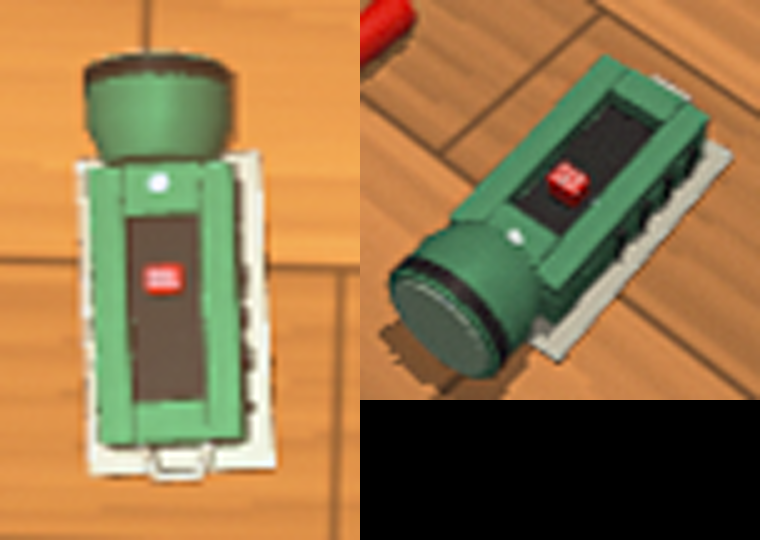

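The crop confirms the lamp: grip about 127 x 64 mm, top at z = 40, yaw about 4°. The nub is near (498.5, 153), white dot at the lens end and the empty slot behind it. I'll set off with the jaws along the lamp and the fingers shut.

```bash
python3 -m jog '2.5 3.1 0 0 0 6.4 0;2.5 3.1 0 0 0 6.4 0;2.5 3.1 0 0 0 6.4 0;2.5 3.1 0 0 0 6.4 0;2.5 3.1 0 0 0 6.4 0;2.5 3.1 0 0 0 6.4 0;2.5 3.1 0 0 0 6.4 0;2.5 3.1 0 0 0 6.4 0' 20
python3 -m jog '2.5 3.1 0 0 0 6.4 0;2.5 3.1 0 0 0 6.4 0;2.5 3.1 0 0 0 6.4 0;2.5 3.1 0 0 0 6.4 0;-0.2 3.9 0 0 0 0 0;-0.2 3.9 0 0 0 0 0;-0.2 3.9 0 0 0 0 0;-0.2 3.9 0 0 0 0 0'
```

```text
clock: 1.17
tool_pos: [383.2, -322.0, 253.5]
ee_rot: [[0.935, -0.355, 0.0], [-0.355, -0.935, -0.0], [0.0, 0.0, -1.0]]
wrist_force: [1.4, -0.4, 0.5]
opening: 0.2
clock: 1.83
tool_pos: [474.1, -41.8, 253.3]
ee_rot: [[0.997, 0.078, 0.0], [0.078, -0.997, 0.0], [0.0, -0.0, -1.0]]
wrist_force: [0.3, 1.0, 0.0]
opening: 0.1
```

```bash
python3 -m jog '-0.1 3.9 0 0 0 0 0;-0.1 3.9 0 0 0 0 0;-0.1 3.9 0 0 0 0 0;-0.1 3.9 0 0 0 0 0;-0.1 3.6 -1 0 0 0 0;0 0 -4 0 0 0 0;0 0 -4 0 0 0 0;0 0 0 0 0 0 0'
python3 -m jog '0 0 -4 0 0 0 0;0 0 -3.5 0 0 0 0;0 0 0 0 0 0 0;0 0 0 0 0 0 0'
python3 - <<'E'
from h import *
o=ctrl.get_obs(); R=o["ee_rot"]; p=o["tool_pos"]; print(p,R.round(3).tolist())
out=[]
tip=p+22*R[:,2]
for n,(x0,y0,x1,y1) in (("top",(225,90,305,190)),("scene",(280,200,380,300))):
    c=eyes.read_camera(n); im=c["color"][...,::-1].copy()
    s=5; cr=cv2.resize(im[y0:y1,x0:x1],None,fx=s,fy=s,interpolation=cv2.INTER_CUBIC)
    for X,col in((tip,(255,0,255)),([tip[0],tip[1],40],(255,255,0)),([498.5,153.2,40],(0,255,0))):
        u,v=pix(c,X); print(n,u.round(1),v.round(1)); cv2.circle(cr,(int((u+.5-x0)*s),int((v+.5-y0)*s)),3,col,-1)
    out.append(cr)
cv2.imwrite("pics/crop2.png",cv2.resize(np.hstack(out),(800,int(500*800/900))))
E
```

```text
clock: 2.5
tool_pos: [464.5, 148.5, 157.8]
ee_rot: [[0.997, 0.08, -0.011], [0.08, -0.997, -0.002], [-0.011, 0.001, -1.0]]
wrist_force: [-1.1, -0.4, -0.8]
opening: 0.1
clock: 2.83
tool_pos: [468.6, 147.9, 88.4]
ee_rot: [[0.997, 0.078, -0.004], [0.078, -0.997, -0.001], [-0.004, 0.0, -1.0]]
wrist_force: [0.6, -0.4, -0.1]
opening: -0.1
[468.62161351 147.90457336  88.44754582] [[0.997, 0.078, -0.004], [0.078, -0.997, -0.001], [-0.004, 0.0, -1.0]]
top 262.2 155.6
top 263.5 157.0
top 261.9 146.0
scene 337.9 244.3
scene 337.6 250.9
scene 331.3 259.6
```

View pics/crop2.png

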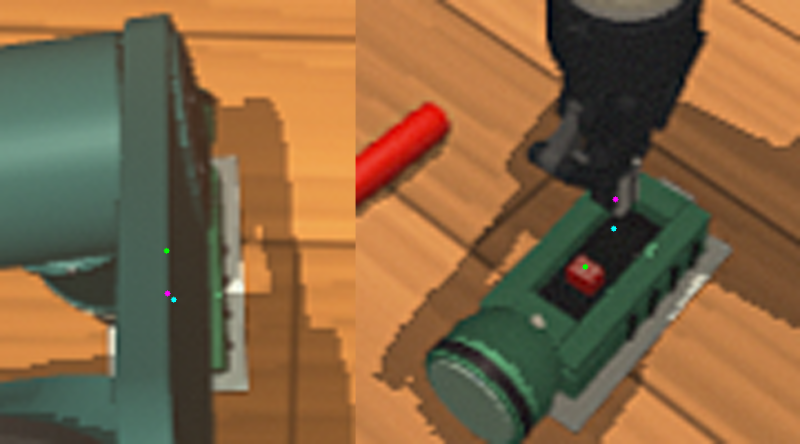

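The scene crop shows the fingertips (about 620,205 in the crop) above the empty slot behind the nub (585,268). They are about 3 mm to the right of the centreline. I'll correct that and descend with 7 mm of depth.

```bash
python3 -m jog '0 0.27 -0.7 0 0 0 0;0 0 -0.8 0 0 0 0;0 0 -0.8 0 0 0 0;0 0 -0.5 0 0 0 0;0 0 -0.3 0 0 0 0;0 0 -0.25 0 0 0 0;0 0 0 0 0 0 0;0 0 0 0 0 0 0'
python3 - <<'E'
from h import *
o=ctrl.get_obs(); R=o["ee_rot"]; p=o["tool_pos"]; print(p,o["wrist_force"])
tip=p+22*R[:,2]; x0,y0,x1,y1=290,220,370,300; s=7
c=eyes.read_camera("scene"); im=c["color"][...,::-1].copy()
cr=cv2.resize(im[y0:y1,x0:x1],None,fx=s,fy=s,interpolation=cv2.INTER_CUBIC)
cv2.imwrite("pics/crop3.png",cr)
E
```

```text
clock: 3.6
tool_pos: [469.2, 151.1, 54.6]
ee_rot: [[0.997, 0.078, -0.001], [0.078, -0.997, -0.0], [-0.001, 0.0, -1.0]]
wrist_force: [0.0, -0.1, -0.0]
opening: -0.1
[469.20353795 151.06366614  54.58540468] [ 0.0405002  -0.10104259 -0.03080256]
```

View pics/crop3.png

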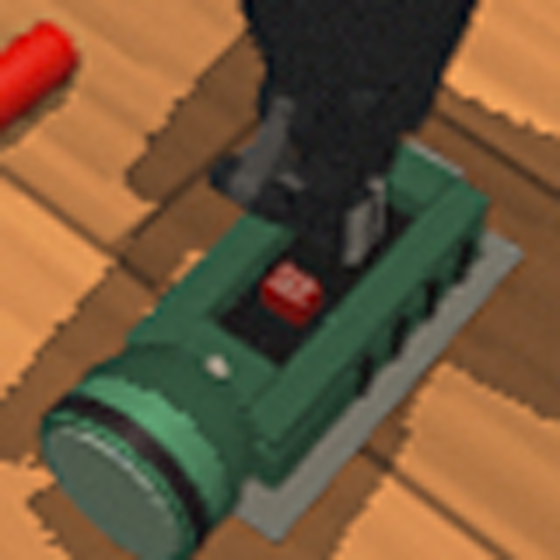

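The tips are in the slot behind the nub with no contact force. I'll push towards the lens.

```bash
python3 -m jog '0.3 0.022 0 0 0 0 0;0.3 0.022 0 0 0 0 0;0.3 0.022 0 0 0 0 0;0.3 0.022 0 0 0 0 0;0 0 0 0 0 0 0'
python3 -m jog '0.3 0.022 0 0 0 0 0;0.3 0.022 0 0 0 0 0;0.3 0.022 0 0 0 0 0;0.3 0.022 0 0 0 0 0;0 0 0 0 0 0 0'
```

```text
clock: 4.07
tool_pos: [482.1, 152.0, 54.9]
ee_rot: [[0.997, 0.078, 0.0], [0.078, -0.997, 0.0], [0.0, -0.0, -1.0]]
wrist_force: [0.5, -0.1, -0.1]
opening: 0.3
clock: 4.48
tool_pos: [494.0, 152.9, 54.7]
ee_rot: [[0.997, 0.078, 0.0], [0.078, -0.997, 0.0], [0.0, -0.0, -1.0]]
wrist_force: [-0.5, 0.4, 0.6]
opening: 0.2
```

```bash
python3 -m jog '0.2 0.015 0 0 0 0 0;0.2 0.015 0 0 0 0 0;0.2 0.015 0 0 0 0 0;0.1 0.007 0 0 0 0 0'
python3 - <<'E'
from h import *
o=ctrl.get_obs(); print(o["wrist_force"])
x0,y0,x1,y1=290,220,370,300; s=7
c=eyes.read_camera("scene"); im=c["color"][...,::-1].copy()
cv2.imwrite("pics/crop4.png",cv2.resize(im[y0:y1,x0:x1],None,fx=s,fy=s,interpolation=cv2.INTER_CUBIC))
E
```

```text
clock: 4.82
tool_pos: [500.6, 153.4, 54.8]
ee_rot: [[0.997, 0.078, -0.0], [0.078, -0.997, 0.0], [-0.0, -0.0, -1.0]]
wrist_force: [-2.5, -0.4, 0.3]
opening: 0.1
[-2.50694417 -0.40456611  0.3000578 ]
```

View pics/crop4.png

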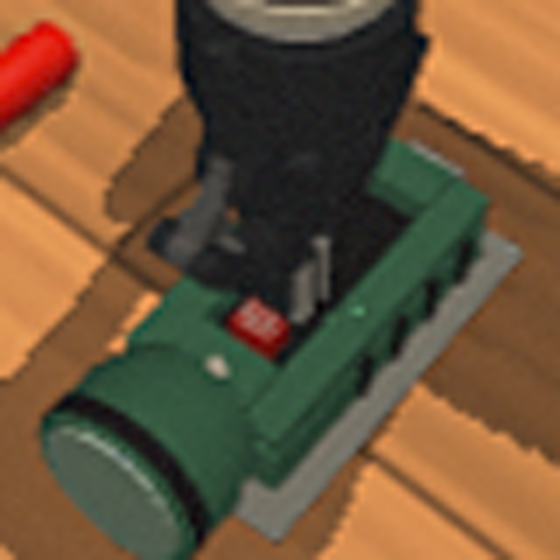

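The nub (now at 258,325 in the crop) is moving at about 2.5 N, a few mm short of the end. I'll push on gently until it meets the stop.

```bash
for i in 1; do python3 -m jog '0.1 0.007 0 0 0 0 0;0.1 0.007 0 0 0 0 0;0.1 0.007 0 0 0 0 0;0.1 0.007 0 0 0 0 0;0 0 0 0 0 0 0'; done
```

```text
clock: 5.28
tool_pos: [503.6, 153.6, 54.6]
ee_rot: [[0.997, 0.078, -0.002], [0.078, -0.997, -0.0], [-0.002, 0.0, -1.0]]
wrist_force: [-4.6, -0.3, 2.2]
opening: -0.1
```

```bash
python3 -m jog '0.1 0.007 0 0 0 0 0;0.1 0.007 0 0 0 0 0;0 0 0 0 0 0 0'
```

```text
clock: 5.53
tool_pos: [503.8, 153.6, 54.5]
ee_rot: [[0.997, 0.078, -0.005], [0.078, -0.997, -0.001], [-0.005, 0.0, -1.0]]
wrist_force: [-8.1, -0.2, 5.9]
opening: 0.1
```

```bash
python3 -m jog '0.15 0.011 0 0 0 0 0;0.15 0.011 0 0 0 0 0;0 0 0 0 0 0 0;0 0 0 0 0 0 0'
```

```text
clock: 5.87
tool_pos: [504.2, 153.6, 54.3]
ee_rot: [[0.997, 0.078, -0.009], [0.078, -0.997, -0.001], [-0.009, 0.0, -1.0]]
wrist_force: [-13.1, 0.3, 10.9]
opening: -0.1
```

It has stalled at 13 N while the command moved on, so it's against the stop. I'll back off, lift and clear the view.

```bash
python3 -m jog '-0.5 -0.037 0 0 0 0 0;-0.5 -0.037 0 0 0 0 0;-0.2 -0.015 0.5 0 0 0 0;0 0 2 0 0 0 0;0 0 4 0 0 0 0;0 0 4 0 0 0 0;0 0 4 0 0 0 0;0 0 4 0 0 0 0'
python3 -m jog '0 -4 0 0 0 0 0;0 -4 0 0 0 0 0;0 -4 0 0 0 0 0;0 -4 0 0 0 0 0;0 -4 0 0 0 0 0;0 -4 0 0 0 0 0;0 -4 0 0 0 0 0;0 -4 0 0 0 0 0'
python3 -m jog '0 -4 0 0 0 0 0;0 -4 0 0 0 0 0;0 -4 0 0 0 0 0;0 0 0 0 0 0 0;0 0 0 0 0 0 0'
python3 - <<'E'
from h import *
out=[]
for n,(x0,y0,x1,y1) in (("top",(235,100,315,200)),("scene",(290,220,370,320))):
    c=eyes.read_camera(n)
    out.append(cv2.resize(c["color"][y0:y1,x0:x1,::-1],None,fx=5,fy=5,interpolation=cv2.INTER_CUBIC))
    hsv=cv2.cvtColor(c["color"],cv2.COLOR_RGB2HSV)
    red=((hsv[...,0]<8)|(hsv[...,0]>172))&(hsv[...,1]>150)&(hsv[...,2]>120)
    red[:y0+15]=0;red[y1:]=0;red[:,:x0+10]=0;red[:,x1-15:]=0
    v,u=np.where(red); P=np.array([world(c,a,b,z=40)[:2] for a,b in zip(u,v)])
    r=cv2.minAreaRect(P.astype(np.float32)); print(n,len(u),np.round(r[0],1),np.round(r[1],1))
cv2.imwrite("pics/crop5.png",np.hstack(out))
E
```

```text
clock: 6.53
tool_pos: [498.0, 153.1, 242.5]
ee_rot: [[0.997, 0.078, 0.002], [0.078, -0.997, 0.0], [0.002, -0.0, -1.0]]
wrist_force: [-0.5, 0.5, -1.0]
opening: -0.0
clock: 7.2
tool_pos: [497.9, -169.4, 240.7]
ee_rot: [[0.997, 0.078, 0.003], [0.078, -0.997, -0.001], [0.002, 0.002, -1.0]]
wrist_force: [0.1, 0.7, 0.3]
opening: -0.1
clock: 7.62
tool_pos: [497.8, -289.8, 240.3]
ee_rot: [[0.997, 0.075, 0.002], [0.075, -0.997, -0.002], [0.002, 0.002, -1.0]]
wrist_force: [0.9, 1.9, -0.3]
opening: 0.0
top 15 [520.5 153.6] [11.  16.3]
scene 15 [521.6 157.4] [12.9 16.3]
```

View pics/crop5.png

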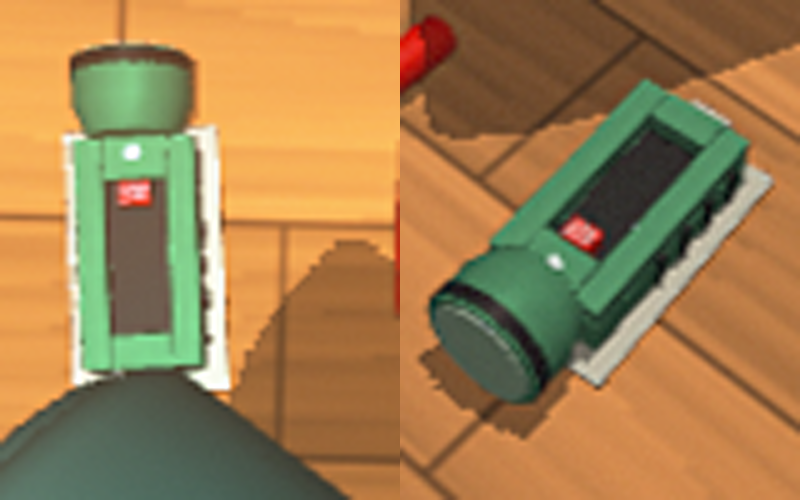

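Both views show the nub (135,192 and 582,233 in the crop) at the lens end of the slot. The robot is clear of everything.

```bash
python3 -c "
from plant import workorder; print(workorder.hand_in())"
```

```text
the job is handed in; nothing more can be done
None
```

The green lamp's switch is on. I put the shut fingertips into the slot behind the red switch and slid it towards the lens until it stopped against its end. I then backed off, lifted and moved clear before handing in at about 8 s; the job was accepted but no verdict was given.

- **Force:** the switch slid at about 2.5 N. At the end it stalled, with about 13 N along the lamp and 11 N vertically on the wrist, well under the limits.
- **Position:** in the top view the switch went from x ≈ 498.5 to 520.5 mm, about 22 mm. That fits the 24 mm travel, given it may start up to 5 mm on and pixels are about 3 mm. The scene camera put it at 521.6 mm. Both pictures show it at the lens end of the slot, beside the white dot.
- **Disagreement:** the two cameras differ by about 4 mm on the switch's sideways position (153.6 and 157.4 mm). It does not affect the result.
- **Yellow lamp:** I never went near the yellow switches with the fingers down, but I did not check them again in a final picture.

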